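Make up a microscopy kit and a weighing kit

ROBOT

A 6-joint arm with a two-finger parallel gripper is mounted at the origin on a cart in front of the work surface, level with it; the furniture and walls round the work are solid. World frame = base frame: x ahead of the robot, y to its left, z up, the work surface at z = 0. Lengths are in m, angles in rad, forces in N, time in s.
With the tool pointing down it reaches from about 0.275 to 0.75 m from the base axis. Payload 10.2 kg.
Tool frame: the origin (TCP) lies midway between the tips of the shut fingers; the grasp point (between the pads) lies 19 mm behind it (robot.tcp_to_grasp is the distance from the TCP to the grasp point, in m); x points along the fingers, y is the direction in which the jaws open and shut, and the axes are right-handed (so a half turn about x gives the same grasp; the last joint's range is limited). The gripper opens to 85 mm and grips with 20 to 120 N. Pads are 22 mm wide; open, the fingers measure 114 mm over their backs; the gripper's body (76 mm by 85 mm) begins 54 mm behind the grasp point. The pads swing forward as they close: fully open they stand 13 mm farther back than shut.
Start: joints at [-1.331, 0.313, 1.498, -0, 1.331, -0.223], TCP at [0.234, -0.47, 0.202] pointing down, gripper open.
Joint ranges: [-2.94, 2.94], [-0.97, 2.17], [0.19, 2.56], [-1.23, 4.37], [0.02, 3.11], [-2.88, 2.88]. Speed limits (rad/s): [2.39, 2.39, 3.01, 3.14, 3.14, 3.14].

INTERFACE

Orientations are given as a unit quaternion [x, y, z, w].
In Python, from bench import robot, camera gives the robot as it stands. Calls block until the motion is done:
- robot.goto(position, orientation): joint-space move of the TCP to a pose.
- robot.movel(position, attitude=None, feed=0.15): straight line of the TCP; attitude=None keeps the orientation; feed is the mean speed in m/s.
- robot.move_joints(angles): joint-space move.
- robot.release() and robot.close(force=None): open the fingers fully, or close them until they stop; force is the grip in N (None keeps the last).
- robot.pause(seconds).
- robot.ik(position, orientation): joint angles nearest the present ones, or None.
- robot.get_state(): the state.
- camera(name): name is "scene" or "side" or "wrist"; returns a dict with "image" (384x512x3 uint8, blue, green, red), "range_z" (384x512 float32, m along the optical axis (not along the pixel's ray), 0 where there is no reading), "fx", "fy", "cx", "cy" (pixels), "rvec" (rotation vector, rad) and "tvec" (3), from world to camera coordinates, as OpenCV has them. Camera axes: x right, y down, z forward; pixel columns grow to the right and rows downward; lengths in m; the calibration is good to about 2 mm. A picture is of the moment at which its call begins.
A pose or a line that the arm cannot do raises robot.MotionError and nothing moves.
- robot.sign_off(): hands the job in, once; it reports no verdict.
The state is a dict: "time_s": time; "qpos": joint angles; "dq": joint speeds; "joint_torque": joint torques, N m; "position": TCP position; "tcp_rot": TCP orientation; "contact_force": force on the tool from outside, world axes, zero at the start; "ft_torque": the same for the moment, N m; "gripper_width": finger opening in m.
Only numpy, scipy, OpenCV 4.12 (cv2) and the standard library are available. Lean on these libraries where they do the work, as an engineer would, in place of code of your own. Each camera call takes 0.05 s, during which the arm holds its last target. There are 200 camera calls.

TASK

Make up the two kits in their foam-lined trays, each thing standing down in the cut-out made for it: the sample carrier and the small bottle go into the tray with the oblong cut-out, the large bottle and the narrow weighing bottle into the tray with two round cut-outs (bottle in the larger one); the squat weighing bottle stays on the bench where it is. The carrier is pinned in its dock: pull the plunger's T-handle up and twist it clockwise until it stays up by itself, leave it latched open, then draw the carrier out from under the bridge and lay it flat in its cut-out with the fin up. Never let a bottle tip over.

Things in the scene. Friction and masses are not known exactly. Their poses are not given: they have to be found in the camera images.
- carrier_dock: Fixed dock, dark base 156x96x10 mm (x -60 to +96), low side guides; rear aluminium bridge over x 56 to 84, y +-43, underside 20, top 30 mm up. On it the upright index plunger, axis x=68, y=0: black T-handle bar 44 long (along dock x when down), 12 wide, 53 to 69 mm above bench. Carrier slides out at the -x end, towards robot. Origin on bench, x=0 y=0; yaw within 0.2 rad.
- plunger_pull (a joint): Lift of the sprung plunger, m: 0 = down, pin in the carrier's hole; stop 0.016. Spring 6 N when down, 10 N at the stop. A cross-pin in a slot under the handle lets it twist only when lifted over 0.0105; twisted and let down, it rests latched at about 0.010, its pin clear of the carrier.
- plunger_twist (a joint): Turn of the T-handle, rad: 0 = bar along dock x (in its slot); grows clockwise seen from above; stop 1.4. Latches when let down anywhere beyond 0.7; stays where it is left.
- sample_carrier: Loose aluminium plate 100x52x8 mm (x,y,z), 0.14 kg; 11 mm hole at x=+39; four stubs to 12 mm up; fin to grip at x=-30, y=0: 26 long (x), 10 thick (y), to 51 mm up. Starts in the dock, same axes, origin at dock x=29, underside 10 mm above bench, its last 23 mm under the bridge: unpinned, slide it 30 mm or more along dock -x before lifting. Origin: centre of underside.
- small_bottle: Loose small brown reagent bottle with a screw cap, standing: diameter 48 mm, 83 mm tall with cap (body straight up to 60 mm), 0.12 kg. Origin: centre of its underside, z up.
- large_bottle: Loose large clear reagent bottle with a screw cap, standing: diameter 56 mm, 103 mm tall with cap (body straight up to 80 mm), 0.21 kg. Origin: centre of its underside, z up.
- narrow_weighing_bottle: Loose glass weighing bottle, the narrow tall one: body diameter 32 mm up to 40 mm, above it a lid of 34 mm with a knob, 58 mm tall in all, 0.035 kg. Grip it round the body about 32 mm above its underside. Origin: centre of its underside, z up.
- squat_weighing_bottle: Loose glass weighing bottle, the wide low one: diameter 46 mm, 46 mm tall with its lid knob. Belongs to neither kit and stays where it stands. Origin: centre of its underside, z up.
- kit_tray_microscopy: Fixed kit tray: grey shell round dark foam (paler in the cut-outs), 148x168 mm (x,y), 31 mm high (foam top 30). Cut-outs 10 mm deep with flat floors 20 mm above bench, 3 mm lead-in edges. Oblong one 112x64 mm (x,y) for the carrier (either way round), centre x=0, y=+36; round one, diameter 59, for the small bottle, centre x=0, y=-42. Origin: centre of underside, on the bench; yaw within 0.2 rad.
- kit_tray_weighing: Fixed kit tray: grey shell round dark foam (paler in the cut-outs), 148x168 mm (x,y), 31 mm high (foam top 30). Cut-outs 10 mm deep with flat floors 20 mm above bench, 3 mm lead-in edges. Two round ones: diameter 67 for the large bottle, centre x=0, y=+36; diameter 45 for the narrow weighing bottle, centre x=0, y=-42. Origin: centre of underside, on the bench; yaw within 0.2 rad.
Things that resemble listed ones, but are neither listed nor needed, are in the scene too. Leave any yellow look-alike of the narrow_weighing_bottle alone. What is shaped like the squat_weighing_bottle but blue is not meant.

How it is judged:
On the way, in this order (a step that is already met when the one before it is completed fails the run):
1. the plunger is pulled up and twisted to its latched-open position (value of joint plunger_pull above 0.0085 m and value of joint plunger_twist above 0.7 rad), for 0.2 s.
2. the sample carrier is drawn out of the dock (its origin more than 25 mm from its docked place along the dock's x) (x of sample_carrier in the frame of carrier_dock below 0.004 m), for 0.1 s.
At the end, for the whole second after the job is handed in: Each of the four things on the floor of its cut-out: within 10 mm of its centre in tray x and y, within 0.1 rad of upright, at rest, released (carrier along its cut-out within 0.25 rad). Plunger latched: lift 0.0085 to 0.0135 m, twist over 0.7 rad. Squat bottle upright, within 30 mm of its start (all of step 1 and x of sample_carrier in the frame of kit_tray_microscopy between -0.01 and 0.01 m and y of sample_carrier in the frame of kit_tray_microscopy between 0.026 and 0.046 m and z of sample_carrier in the frame of kit_tray_microscopy between 0.014 and 0.0245 m and angle between each of sample_carrier, small_bottle, large_bottle, narrow_weighing_bottle, squat_weighing_bottle's own z axis and vertical below 0.1 rad and linear speed of each of sample_carrier, small_bottle, large_bottle, narrow_weighing_bottle below 0.03 m/s and contact force between the fingers and sample_carrier below 0.1 N and angle between the x axis of sample_carrier and the x axis of kit_tray_microscopy, either way round below 0.25 rad and x of small_bottle in the frame of kit_tray_microscopy between -0.01 and 0.01 m and y of small_bottle in the frame of kit_tray_microscopy between -0.052 and -0.032 m and z of small_bottle in the frame of kit_tray_microscopy between 0.014 and 0.0245 m and contact force between the fingers and small_bottle below 0.1 N and x of large_bottle in the frame of kit_tray_weighing between -0.01 and 0.01 m and y of large_bottle in the frame of kit_tray_weighing between 0.026 and 0.046 m and z of large_bottle in the frame of kit_tray_weighing between 0.014 and 0.0245 m and contact force between the fingers and large_bottle below 0.1 N and x of narrow_weighing_bottle in the frame of kit_tray_weighing between -0.01 and 0.01 m and y of narrow_weighing_bottle in the frame of kit_tray_weighing between -0.052 and -0.032 m and z of narrow_weighing_bottle in the frame of kit_tray_weighing between 0.014 and 0.0245 m and contact force between the fingers and narrow_weighing_bottle below 0.1 N and value of joint plunger_pull below 0.0135 m and distance of squat_weighing_bottle from where it was at the start of the episode below 0.03 m); the robot touches nothing.
It fails at once if a bottle is tipped by more than 0.7 rad (angle between any of small_bottle, large_bottle, narrow_weighing_bottle, squat_weighing_bottle's own z axis and vertical above 0.7 rad).
It also fails if it takes over 120 s, if anything falls off the work surface, if the arm or the gripper's body presses on something with over 40 N, if the wrist force passes 120 N, or if a joint passes its speed limit or range.

## Working session

There is one attempt and no reset: what is moved stays moved. The work goes in short steps, each a Python script; the robot and the scene stay as the last script left them, time stands still between calls to the robot, and variables do not carry over. Pictures are saved under pics/ and viewed, about 12 in all and at most 16, crops included, and the job is handed in when it is done.

```bash
ls; mkdir -p pics; python3 - <<'E'
from bench import robot,camera
import cv2,numpy as np
for n in("scene","side"):
    c=camera(n); cv2.imwrite(f"pics/{n}0.png",c["image"])
    R=cv2.Rodrigues(np.array(c["rvec"]))[0]; print(n,c["fx"],c["cx"],c["cy"],(-R.T@np.array(c["tvec"])).round(3),R[2].round(2), (c["range_z"]>0).mean())
    np.savez(f"{n}0.npz",**c)
print(robot.get_state(), robot.tcp_to_grasp)
a=cv2.imread("pics/scene0.png");b=cv2.imread("pics/side0.png")
E
```

```text
pics
scene 439.81775774966775 251.6225504450996 193.10966494698232 [0.15  0.587 0.916] [ 0.38 -0.51 -0.77] 0.99609375
side 380.4076037901058 260.8362111625526 186.3449919884336 [0.343 0.7   0.468] [ 0.28 -0.82 -0.5 ] 0.9958597819010416
{'time_s': 0.1, 'qpos': array([-1.33138560e+00,  3.13386268e-01,  1.49832762e+00, -3.59757343e-06,
        1.33102339e+00, -2.23395764e-01]), 'dq': array([ 0.00064257, -0.00173489, -0.00273554, -0.00142639, -0.002766  ,
       -0.0021459 ]), 'joint_torque': array([ 1.96724337e-03, -4.12897253e+01, -2.60142821e+01, -1.98614366e-04,
        2.99971529e-03, -2.26635768e-05]), 'position': array([ 0.23432002, -0.46952143,  0.20160892]), 'tcp_rot': array([-0.68825457, -0.16257533,  0.68826352, -0.16176602]), 'contact_force': array([-0.23255517,  0.80888213,  0.06596981]), 'ft_torque': array([-0.0076584 ,  0.03067986,  0.04266754]), 'gripper_width': 0.08530040744291763} 0.0187
```

View pics/scene0.png

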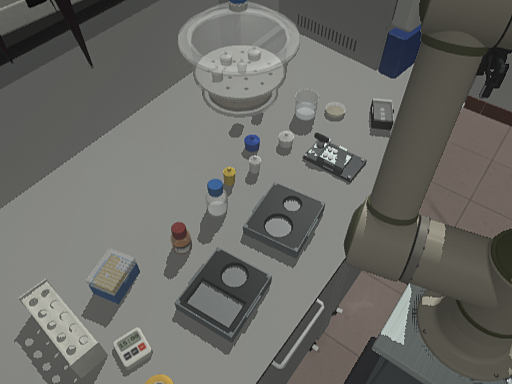

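View pics/side0.png

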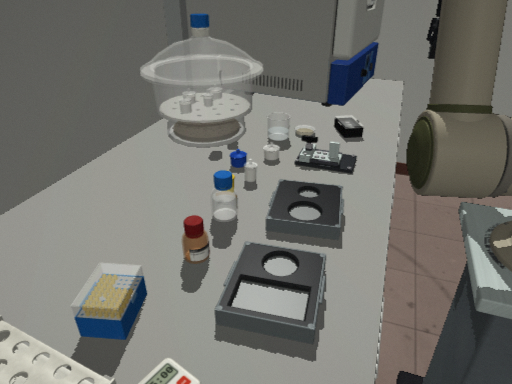

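The pictures show, in scene pixels, the red-capped small bottle at (180,237) and the blue-capped large bottle at (216,195). The narrow bottle is at (255,164), with its yellow look-alike at (229,176). The squat bottle is at (287,139), with its blue look-alike at (252,143). The microscopy tray is at (224,291), the weighing tray at (285,216), and the dock at (335,155) with the fin and T-handle on its far side.

```bash
cat > h.py <<'E'
import numpy as np, cv2
from scipy.spatial.transform import Rotation as Rn
def Rt(c): return cv2.Rodrigues(np.array(c["rvec"],float))[0], np.array(c["tvec"],float).ravel()
def plane(c,px,z):            # pixels (n,2) -> world points on height z
    px=np.atleast_2d(np.asarray(px,float)); R,t=Rt(c); o=-R.T@t
    d=np.c_[(px[:,0]-c["cx"])/c["fx"],(px[:,1]-c["cy"])/c["fy"],np.ones(len(px))]@R
    return o+d*((z-o[2])/d[:,2])[:,None]
def cloud(c):
    v,u=np.mgrid[:c["range_z"].shape[0],:c["range_z"].shape[1]]; Z=c["range_z"]; R,t=Rt(c)
    P=np.stack([(u-c["cx"])/c["fx"]*Z,(v-c["cy"])/c["fy"]*Z,Z],-1)
    return (P-t)@R
def proj(c,P):
    P=np.atleast_2d(P).astype(float); K=np.array([[c["fx"],0,c["cx"]],[0,c["fy"],c["cy"]],[0,0,1]],float)
    return cv2.projectPoints(P,np.array(c["rvec"],float),np.array(c["tvec"],float),K,None)[0][:,0]
def q(yaw):                   # tool down, jaw axis y at world heading yaw
    y=np.array([np.cos(yaw),np.sin(yaw),0]); x=np.array([0,0,-1.])
    return Rn.from_matrix(np.c_[x,y,np.cross(x,y)]).as_quat()
E
python3 - <<'E'
from h import *
n=dict(np.load("scene0.npz")); c={k:(v if v.ndim else float(v)) for k,v in n.items()}
P=cloud(c)
for nm,(u,v,r) in dict(small=(180,237,16),large=(216,195,18),yellow=(229,176,9),narrow=(255,164,9),squat=(287,139,9),bluesq=(252,143,9)).items():
    p=P[v-r:v+r,u-r:u+r].reshape(-1,3); p=p[(p[:,2]>.012)]; hi=p[p[:,2]>p[:,2].max()-.012]
    print(nm,p[:,2].max().round(3),hi.mean(0).round(3),p.mean(0).round(3))
for nm,(u0,v0,u1,v1),lo,hi in(("micro",(160,230,290,345),.026,.034),("weigh",(235,175,335,258),.026,.034),("dock",(296,128,375,185),.006,.075)):
    p=P[v0:v1,u0:u1].reshape(-1,3); p=p[(p[:,2]>lo)&(p[:,2]<hi)]
    print(nm,len(p),cv2.minAreaRect(p[:,:2].astype(np.float32)*1000))
E
```

```text
small 0.916 [0.15  0.587 0.916] [0.622 0.232 0.06 ]
large 0.916 [0.15  0.587 0.916] [0.627 0.091 0.073]
yellow 0.916 [0.15  0.587 0.916] [0.66  0.005 0.05 ]
narrow 0.057 [ 0.642 -0.084  0.05 ] [ 0.639 -0.08   0.036]
squat 0.046 [ 0.633 -0.223  0.039] [ 0.63  -0.221  0.029]
bluesq 0.916 [0.15  0.587 0.916] [ 0.697 -0.145  0.033]
micro 3121 ((520.91845703125, 207.7080078125), (245.74166870117188, 292.6519470214844), 7.2069172859191895)
weigh 2549 ((470.97723388671875, 50.88140869140625), (156.72470092773438, 251.09759521484375), 8.067063331604004)
dock 1424 ((473.3949890136719, -256.564208984375), (173.6023406982422, 109.98208618164062), 2.0621230602264404)
```

```bash
cat >> h.py <<'E'
def load(f): return {k:(v if v.ndim else float(v)) for k,v in dict(np.load(f)).items()}
E
python3 - <<'E'
from h import *
from bench import robot,camera
im=[]
for nm,x,y in(("dock",.44,-.25),("weigh",.44,.03),("micro",.45,.2),("bot",.55,.05)):
    try: robot.goto([x,y,.33],q(np.pi/2))
    except robot.MotionError as e: print(nm,e); continue
    c=camera("wrist"); np.savez(f"w_{nm}.npz",**c); im.append(cv2.resize(c["image"],(400,300)))
    print(nm,robot.get_state()["position"].round(3),plane(c,[[c["cx"],c["cy"]],[0,0],[511,383]],0).round(3).tolist())
while len(im)<4: im.append(im[-1]*0)
cv2.imwrite("pics/w1.png",np.vstack([np.hstack(im[:2]),np.hstack(im[2:])])); print(robot.get_state()["time_s"])
E
```

```text
dock [ 0.44 -0.25  0.33] [[0.509, -0.249, 0.0], [0.233, -0.608, 0.0], [0.892, 0.238, 0.0]]
weigh [0.44  0.029 0.33 ] [[0.509, 0.03, 0.0], [0.233, -0.329, 0.0], [0.892, 0.517, 0.0]]
micro [0.45  0.199 0.33 ] [[0.519, 0.2, 0.0], [0.243, -0.159, 0.0], [0.902, 0.687, 0.0]]
bot [0.55  0.051 0.33 ] [[0.619, 0.051, 0.0], [0.343, -0.308, 0.0], [1.002, 0.54, 0.0]]
4.6667
```

View pics/w1.png

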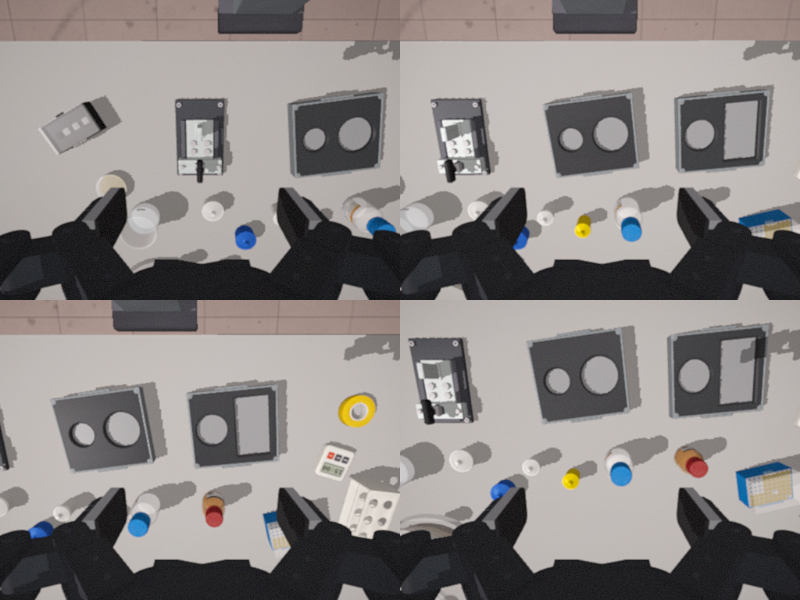

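```bash
cat >> h.py <<'E'
def tray(c,lo,hi):
    P=cloud(c).reshape(-1,3); s=np.all((P[:,:2]>lo)&(P[:,:2]<hi),1); P=P[s]
    r=P[(P[:,2]>.0265)&(P[:,2]<.035),:2]; (cx,cy),(w,h),a=cv2.minAreaRect((r*1000).astype(np.float32))
    if a>45: a-=90; w,h=h,w
    yaw=np.deg2rad(a); ctr=np.array([cx,cy])/1000; M=np.array([[np.cos(yaw),-np.sin(yaw)],[np.sin(yaw),np.cos(yaw)]])
    L=(P[:,:2]-ctr)@M; f=(P[:,2]>.016)&(P[:,2]<.0235)&(abs(L[:,0])<.065)&(abs(L[:,1])<.076); L=L[f]
    out=[]
    for s in(1,-1):
        k=L[(L[:,1]*s>0)]; k=k[(np.abs(k-np.median(k,0))<.06).all(1)]
        a_,b_=np.percentile(k,[1,99],axis=0); out.append((((a_+b_)/2).round(4).tolist(),(b_-a_).round(4).tolist()))
    return ctr,yaw,(w,h),out
def tops(c,xy,ztop,band=.008,r=.04):
    P=cloud(c).reshape(-1,3); s=(np.hypot(*(P[:,:2]-xy).T)<r)&(P[:,2]>ztop-band)&(P[:,2]<ztop+.01); p=P[s]
    (x,y),rad=cv2.minEnclosingCircle((p[:,:2]*1000).astype(np.float32)); return np.round([x/1000,y/1000,rad/1000],4), np.median(p,0).round(4), len(p), p[:,2].max().round(4)
E
python3 - <<'E'
from h import *
for f in("weigh","micro"):
  c=load(f"w_{f}.npz")
  print(f,tray(c,(.34,-.08),(.56,.135)) ,"\n   ",tray(c,(.34,.13),(.56,.34)))
for f in("bot","weigh"):
  c=load(f"w_{f}.npz")
  for nm,xy,z in(("small",(.62,.23),.083),("large",(.62,.09),.103),("narrow",(.64,-.083),.058),("squat",(.632,-.222),.046)): 
    try: print(f,nm,*tops(c,xy,z))
    except Exception as e: print(f,nm,"none")
c=load("w_dock.npz"); P=cloud(c).reshape(-1,3); s=(abs(P[:,0]-.46)<.12)&(abs(P[:,1]+.255)<.08)
P=P[s]
for nm,lo,hi in(("base",.007,.08),("guides?",.0085,.0125),("bridge",.027,.033),("fin",.047,.052),("bar",.060,.072)):
  p=P[(P[:,2]>lo)&(P[:,2]<hi)]; print(nm,len(p),np.round(cv2.minAreaRect((p[:,:2]*1000).astype(np.float32))[0],1),cv2.minAreaRect((p[:,:2]*1000).astype(np.float32))[1:],np.median(p,0).round(4))
c2=c["image"][60:240,190:320]; cv2.imwrite("pics/dock.png",cv2.resize(c2,None,fx=3,fy=3,interpolation=cv2.INTER_CUBIC))
E
```

```text
weigh (array([0.47702319, 0.01238596]), np.float64(0.12917833476186677), (156.6261444091797, 168.41331481933594), [([0.0012, 0.0361], [0.0623, 0.0629]), ([0.0013, -0.0425], [0.0412, 0.0416])]) 
    (array([0.46971451, 0.26161868]), np.float64(0.089571877931614), (156.830078125, 167.91485595703125), [([0.0008, 0.0392], [0.1098, 0.0606]), ([0.0016, -0.0395], [0.0545, 0.0539])])
micro (array([0.47723633, 0.01280257]), np.float64(0.1319466407807337), (156.70504760742188, 168.88673400878906), [([0.0006, 0.034], [0.0624, 0.0614]), ([0.0007, -0.0446], [0.042, 0.0404])]) 
    (array([0.47000253, 0.26204813]), np.float64(0.09273171856499303), (157.12925720214844, 166.94305419921875), [([0.0004, 0.0373], [0.1102, 0.0625]), ([0.001, -0.0413], [0.0546, 0.0549])])
bot small [0.6335 0.2244 0.0169] [0.6322 0.2229 0.0822] 466 0.0849
bot large [0.6388 0.0851 0.019 ] [0.6376 0.0847 0.1022] 609 0.1046
bot narrow [ 0.6437 -0.0854  0.0056] [ 0.6428 -0.0845  0.0557] 44 0.0579
bot squat [ 0.6339 -0.2244  0.0054] [ 0.6334 -0.2228  0.0438] 45 0.0472
weigh small none
weigh large [0.6382 0.085  0.0187] [0.6364 0.0849 0.1021] 523 0.1047
weigh narrow [ 0.6432 -0.0851  0.0053] [ 0.6416 -0.0846  0.0558] 40 0.0599
weigh squat [ 0.634  -0.2246  0.0052] [ 0.6325 -0.2236  0.0438] 38 0.0461
base 5977 [ 484.4 -252.1] ((156.2533721923828, 95.9261474609375), 0.25069576501846313) [ 0.4782 -0.2519  0.0167]
guides? 2185 [ 484.6 -252.3] ((154.6365966796875, 95.46184539794922), 0.22996030747890472) [ 0.4378 -0.2519  0.0097]
bridge 700 [ 500.8 -251.9] ((84.35541534423828, 96.89436340332031), 89.70068359375) [ 0.5342 -0.2482  0.0294]
fin 11 [ 497.6 -249.8] ((17.387619018554688, 90.30075073242188), 86.8322525024414) [ 0.4526 -0.2532  0.0485]
bar 331 [ 504.2 -251.7] ((11.65439224243164, 102.23101043701172), 89.67953491210938) [ 0.5261 -0.2519  0.067 ]
  return _methods._mean(a, axis=axis, dtype=dtype,
  ret = um.true_divide(
```

View pics/dock.png

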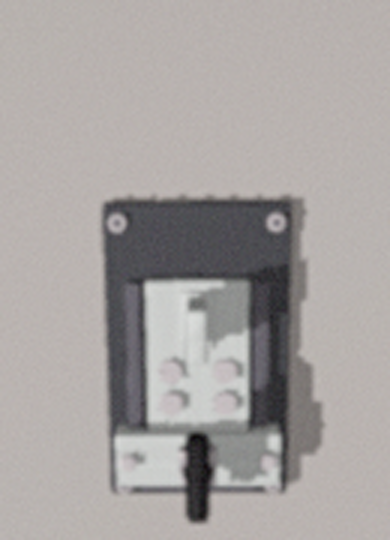

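The crop shows the dock square to the world axes, with the T-bar along x at the bridge end and the fin centred on the carrier. I can act on these estimates, starting with the plunger.

```bash
python3 - <<'E'
from h import *
from bench import robot,camera
g=robot.tcp_to_grasp; D=np.array([.4664,-.252]); A=[D[0]+.068,D[1]]
def st(m):
    s=robot.get_state(); print(m,round(s["time_s"],1),s["position"].round(4),s["contact_force"].round(1),round(s["gripper_width"],4),s["qpos"].round(2)[5])
robot.goto([*A,.15],q(np.pi/2)); st("above")
c=camera("wrist")
z0=.061-g
robot.movel([*A,z0],feed=.1); st("down")
robot.close(60); st("closed")
robot.movel([*A,z0+.014],feed=.04); st("lift")
for a in(.3,.6,.9,1.15): robot.goto([*A,z0+.014],q(np.pi/2-a))
st("twist")
robot.movel([*A,z0+.0095],feed=.03); st("let down")
robot.release(); robot.movel([*A,.13],feed=.1); st("up")
robot.goto([A[0]-.09,A[1],.2],q(np.pi/2))
c=camera("wrist"); cv2.imwrite("pics/dock2.png",c["image"]); np.savez("w_dock2.npz",**c)
E
```

```text
above 6.0 [ 0.5351 -0.2511  0.1509] [ 0.4  0.4 -0.7] 0.0855 -2.21
down 7.3 [ 0.5348 -0.2522  0.043 ] [ 0.  -0.1 -1. ] 0.0856 -2.21
closed 8.0 [ 0.5344 -0.252   0.0423] [ 0.2 -0.5  0.1] -0.0001 -2.21
lift 8.5 [ 0.5345 -0.252   0.0565] [ 0.9 -0.6  0.3] -0.0001 -2.21
twist 10.1 [ 0.5344 -0.252   0.0563] [ 0.1 -0.7  0.1] -0.0002 -1.07
let down 10.4 [ 0.5342 -0.2519  0.0515] [-0.3 -0.1  0.4] 0.0001 -1.06
up 12.1 [ 0.5341 -0.2518  0.1293] [-0.1 -0.1  0.2] 0.0852 -1.06
```

View pics/dock2.png

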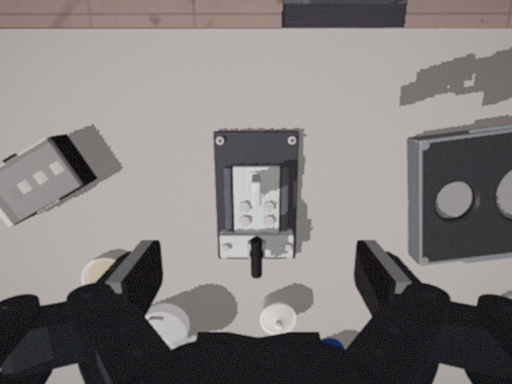

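The shut fingers read zero width, so they missed the bar, and it still lies along x at pixel (256,257). I'll locate the bar itself.

```bash
python3 - <<'E'
from h import *
c=load("w_dock2.npz"); P=cloud(c)
print("cam",(-Rt(c)[0].T@Rt(c)[1]).round(3))
for u in(250,256,261):
  print(u,[tuple((P[v,u]*1000).round(0).astype(int).tolist()) for v in range(165,290,6)])
Q=P.reshape(-1,3); s=(abs(Q[:,0]-.49)<.12)&(abs(Q[:,1]+.25)<.08); Q=Q[s]
for nm,lo,hi in(("all",.006,.1),("base",.008,.012)):
  p=Q[(Q[:,2]>lo)&(Q[:,2]<hi)]; print(nm,cv2.minAreaRect((p[:,:2]*1000).astype(np.float32)))
print(proj(c,[[.5344,-.252,.069],[.512,-.252,.069],[.556,-.252,.069],[.522,-.252,.03],[.55,-.252,.03],[.4064,-.252,.01]]).round(0).tolist())
E
```

```text
cam [ 0.378 -0.251  0.371]
250 [(444, -260, 11), (450, -260, 17), (456, -259, 21), (463, -260, 21), (470, -260, 21), (478, -260, 19), (485, -260, 18), (493, -260, 16), (500, -260, 17), (507, -260, 17), (515, -260, 17), (522, -260, 17), (525, -260, 29), (526, -259, 43), (532, -259, 46), (535, -259, 54), (570, -261, 0), (579, -261, -1), (587, -261, 0), (595, -261, 0), (604, -261, 0)]
256 [(445, -253, 9), (450, -253, 17), (452, -253, 38), (453, -253, 60), (460, -253, 60), (466, -253, 59), (472, -253, 60), (493, -253, 16), (499, -253, 18), (507, -253, 17), (514, -253, 18), (522, -253, 17), (512, -253, 58), (515, -253, 66), (521, -253, 68), (528, -253, 68), (535, -253, 68), (542, -253, 68), (549, -253, 68), (596, -253, -1), (606, -253, -2)]
261 [(445, -247, 8), (450, -247, 18), (456, -247, 21), (454, -248, 57), (460, -248, 58), (466, -248, 59), (473, -248, 59), (492, -247, 18), (500, -247, 17), (507, -247, 19), (515, -247, 17), (522, -247, 17), (525, -247, 29), (515, -248, 67), (521, -248, 69), (528, -248, 68), (535, -248, 67), (543, -248, 66), (550, -247, 67), (596, -247, 0), (604, -247, 0)]
all ((484.12176513671875, -252.38809204101562), (155.5019989013672, 96.09517669677734), 0.20432259142398834)
base ((484.1210632324219, -252.34523010253906), (155.5124969482422, 95.63544464111328), 0.21210376918315887)
[[257.0, 261.0], [257.0, 241.0], [257.0, 280.0], [257.0, 235.0], [257.0, 257.0], [257.0, 131.0]]
```

The bar is exactly where I predicted (x .512–.556, y −.252, top .069), so the position isn't the problem. I'll repeat the descent with pictures before and after closing.

```bash
python3 - <<'E'
from h import *
from bench import robot,camera
g=robot.tcp_to_grasp; A=[.5344,-.252]; z0=.061-g
robot.goto([*A,.13],q(np.pi/2)); robot.movel([*A,z0],feed=.1)
def crop(n,k):
    c=camera(n); u,v=proj(c,[[*A,.06]])[0].astype(int); s=75 if n!="wrist" else 110
    u=min(max(u,s),511-s);v=min(max(v,s),383-s); i=c["image"][v-s:v+s,u-s:u+s]; return cv2.resize(i,(300,300),interpolation=cv2.INTER_CUBIC)
a=[crop("side",0),crop("wrist",0)]
robot.close(60); print(robot.get_state()["gripper_width"])
for i in range(4): robot.pause(.3); print(robot.get_state()["gripper_width"],robot.get_state()["contact_force"].round(1))
b=[crop("side",0),crop("wrist",0)]
cv2.imwrite("pics/grip.png",np.vstack([np.hstack(a),np.hstack(b)]))
E
```

```text
-3.279470537249498e-05
-0.0001011987707222598 [0.1 0.4 0.1]
6.300826037688306e-05 [-0.7  0.3 -0.4]
-0.0001345691452997831 [-0.8  0.1  0.5]
-0.00026410563079738714 [ 0.6 -0.  -0.2]
```

View pics/grip.png

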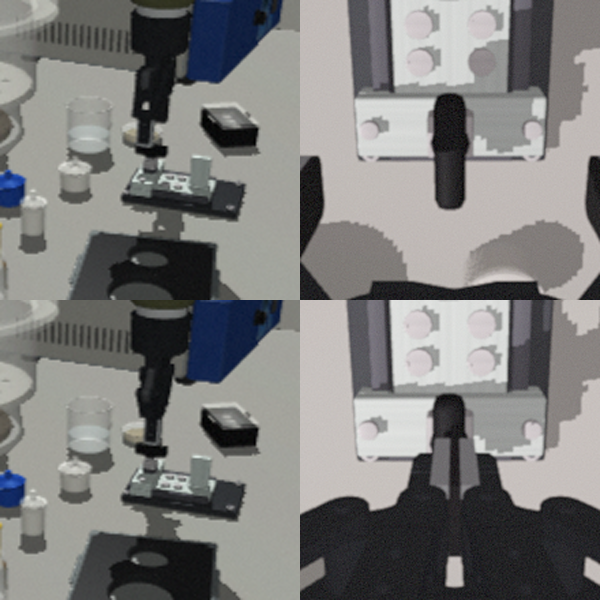

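With the fingers shut, both views show the tips standing above the bar rather than around it, although the reported TCP z is 0.043. I'll measure the real tip position with the depth cameras.

```bash
python3 - <<'E'
from h import *
from bench import robot,camera
print(robot.get_state()["position"],Rn.from_quat(robot.get_state()["tcp_rot"]).as_matrix().round(3).tolist())
for n in("scene","side"):
    c=camera(n); P=cloud(c); I=c["image"].astype(int); np.savez(f"{n}_g.npz",**c)
    u,v=proj(c,[[.5344,-.252,.09]])[0].round().astype(int)
    for dv in range(-30,31,4):
        row=P[v+dv,u-14:u+15]; m=(np.hypot(row[:,0]-.5344,row[:,1]+.252)<.05)&(row[:,2]>.02)
        if m.any(): print(n,dv,(row[m].mean(0)*1000).round(0),"w",(np.ptp(row[m],0)*1000).round(0),I[v+dv,u-14:u+15][m].mean(0).round(0))
E
```

```text
[ 0.53440066 -0.25197908  0.04231552] [[-0.0, -0.0, 1.0], [0.0, 1.0, 0.0], [-1.0, 0.0, -0.0]]
scene -30 [ 525. -219.  219.] w [55. 20. 26.] [46. 47. 46.]
scene -26 [ 520. -219.  209.] w [43. 24. 15.] [44. 45. 44.]
scene -22 [ 527. -237.  181.] w [39. 79. 51.] [44. 45. 44.]
scene -18 [ 524. -235.  171.] w [25. 84. 52.] [48. 49. 48.]
scene -14 [ 524. -232.  159.] w [20. 82. 49.] [49. 50. 49.]
scene -10 [ 526. -240.  139.] w [21. 73. 47.] [51. 51. 50.]
scene -6 [ 524. -237.  128.] w [11. 56. 40.] [47. 48. 47.]
scene -2 [ 523. -227.  122.] w [17. 50. 36.] [60. 61. 60.]
scene 2 [ 529. -242.   93.] w [16. 18. 11.] [58. 59. 57.]
scene 6 [ 537. -246.   71.] w [33. 16. 27.] [59. 60. 58.]
scene 10 [ 524. -255.   56.] w [24. 44. 36.] [67. 69. 66.]
scene 14 [ 531. -255.   37.] w [26. 37. 24.] [133. 135. 131.]
scene 18 [ 529. -247.   28.] w [40. 41. 13.] [113. 115. 111.]
scene 22 [ 528. -226.   30.] w [59. 54. 14.] [154. 156. 151.]
scene 26 [ 517. -221.   24.] w [46. 34. 10.] [107. 109. 105.]
side -30 [ 532. -225.  180.] w [39. 49. 13.] [31. 30. 28.]
side -26 [ 532. -222.  170.] w [37. 60. 16.] [31. 30. 29.]
side -22 [ 530. -229.  158.] w [32. 51. 14.] [26. 26. 24.]
side -18 [ 522. -241.  144.] w [ 8. 26.  8.] [24. 23. 22.]
side -14 [ 527. -232.  136.] w [17. 69. 21.] [22. 21. 20.]
side -10 [ 533. -225.  127.] w [25. 51. 17.] [28. 27. 26.]
side -6 [ 533. -233.  114.] w [22. 27. 12.] [35. 35. 34.]
side -2 [ 532. -241.   99.] w [16. 19.  6.] [45. 44. 42.]
side 2 [ 535. -239.   88.] w [22. 10.  6.] [55. 56. 55.]
side 6 [ 542. -247.   73.] w [29. 13.  8.] [77. 78. 77.]
side 10 [ 536. -248.   62.] w [42. 13.  7.] [21. 20. 21.]
side 14 [ 536. -255.   47.] w [16. 11.  4.] [108. 108. 109.]
side 18 [ 534. -257.   35.] w [26. 48. 19.] [119. 121. 117.]
side 22 [ 527. -250.   27.] w [54. 39. 10.] [132. 135. 130.]
side 26 [ 530. -220.   27.] w [45. 36. 10.] [134. 137. 132.]
side 30 [ 531. -209.   20.] w [11.  2.  1.] [109. 113. 107.]
```

```bash
python3 - <<'E'
from h import *
from bench import robot,camera
robot.movel([.5344,-.252,.16],feed=.15)
robot.goto([.44,-.13,.16],q(np.pi/2)); p=robot.get_state()["position"]; print(p)
ims=[]
for n in("side","scene"):
    c=camera(n); P=cloud(c); m=(np.hypot(P[...,0]-p[0],P[...,1]-p[1])<.06)&(P[...,2]>.1)&(P[...,2]<.27)
    Q=P[m]
    for z in np.arange(.13,.26,.01):
        k=Q[(Q[:,2]>z)&(Q[:,2]<=z+.01)]
        if len(k): print(n,round(z,2),len(k),"x",np.percentile(k[:,0],[3,97]).round(3),"y",np.percentile(k[:,1],[3,97]).round(3))
    u,v=proj(c,[p])[0].astype(int); i=c["image"].copy(); cv2.drawMarker(i,(int(u),int(v)),(0,0,255),0,9)
    u=min(max(u,70),441); v=min(max(v,70),313); ims.append(cv2.resize(i[v-70:v+70,u-70:u+70],(400,400),interpolation=cv2.INTER_CUBIC))
cv2.imwrite("pics/tip.png",np.hstack(ims))
E
```

```text
[ 0.44026783 -0.13024435  0.15992326]
side 0.18 6 x [0.437 0.447] y [-0.124 -0.121]
side 0.19 40 x [0.431 0.453] y [-0.125 -0.116]
side 0.2 43 x [0.431 0.451] y [-0.132 -0.114]
side 0.21 52 x [0.431 0.452] y [-0.125 -0.114]
side 0.22 41 x [0.431 0.452] y [-0.131 -0.113]
side 0.23 39 x [0.428 0.452] y [-0.143 -0.095]
side 0.24 57 x [0.43  0.452] y [-0.14  -0.088]
side 0.25 64 x [0.425 0.452] y [-0.131 -0.08 ]
scene 0.18 3 x [0.435 0.445] y [-0.125 -0.123]
scene 0.19 16 x [0.429 0.451] y [-0.133 -0.117]
scene 0.2 37 x [0.429 0.451] y [-0.133 -0.115]
scene 0.21 33 x [0.429 0.445] y [-0.135 -0.115]
scene 0.22 10 x [0.428 0.431] y [-0.137 -0.122]
scene 0.23 39 x [0.427 0.446] y [-0.155 -0.098]
scene 0.24 37 x [0.427 0.451] y [-0.164 -0.09 ]
scene 0.25 62 x [0.423 0.446] y [-0.172 -0.083]
```

View pics/tip.png

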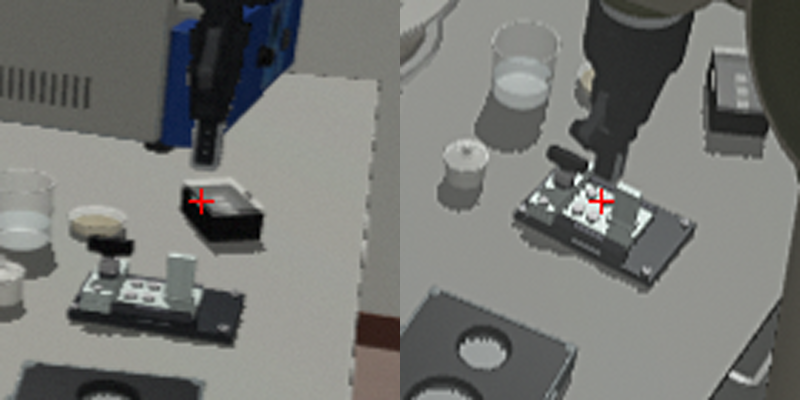

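Both views show the real fingertips about 28–34 mm above the reported TCP (red mark). The controller's tool length is off along the tool axis. A gentle touch on clear bench will give the exact offset.

```bash
python3 - <<'E'
from h import *
from bench import robot,camera
A=[.44,-.138]
robot.movel([*A,.005],feed=.12); robot.pause(.3); z=.005
print([robot.get_state()["contact_force"].round(1) for _ in range(2)])
while z>-.045:
    z-=.0015; robot.movel([*A,z],feed=.03); s=robot.get_state(); 
    if s["contact_force"][2]>4: break
print("cmd",z,s["position"].round(4),s["contact_force"].round(1),s["time_s"])
robot.movel([*A,.05],feed=.15)
E
```

```text
[array([-1. ,  0.3, -0.2]), array([-1. ,  0.3, -0.2])]
cmd -0.02950000000000001 [ 0.4402 -0.1381 -0.0292] [-1.4  0.9  5.7] 26.2917
```

The reported TCP sits 29 mm below the real shut tips, so I'll add that to every height. Redoing the plunger now.

```bash
cat >> h.py <<'E'
from bench import robot,camera
OFF=.0187+.029                # grasp point above reported TCP (touch-measured 29 mm tool error)
def G(xy,z,yaw): robot.goto([xy[0],xy[1],z-OFF],q(yaw))       # z = grasp-point height
def L(xy,z,feed=.1,yaw=None): robot.movel([xy[0],xy[1],z-OFF],None if yaw is None else q(yaw),feed)
def st(m):
    s=robot.get_state(); print(m,round(s["time_s"],1),(s["position"]+[0,0,OFF]).round(4),"F",s["contact_force"].round(1),"w",round(s["gripper_width"],4),"q6",s["qpos"].round(2)[5])
E
python3 - <<'E'
from h import *
A=[.5344,-.252]; z0=.062
robot.release(); G(A,.15,np.pi/2); L(A,z0); st("down"); robot.close(60); st("closed")
if .009<robot.get_state()["gripper_width"]<.016:
    L(A,z0+.014,.04); st("lift")
    for a in(.3,.6,.9,1.15): G(A,z0+.014,np.pi/2-a)
    st("twist"); L(A,z0+.0097,.03); st("let down")
    robot.release(); L(A,.15); st("up")
    G([.44,-.25],.25,np.pi/2); c=camera("wrist"); np.savez("w_d3.npz",**c)
    u,v=proj(c,[[*A,.06]])[0].astype(int); cv2.imwrite("pics/d3.png",cv2.resize(c["image"][max(v-110,0):v+50,u-80:u+80],None,fx=3,fy=3,interpolation=cv2.INTER_CUBIC))
    P=cloud(c).reshape(-1,3); k=P[(np.hypot(P[:,0]-A[0],P[:,1]-A[1])<.026)&(P[:,2]>.06)]; print(k[:,2].max(),np.median(k,0),cv2.minAreaRect((k[:,:2]*1000).astype(np.float32)))
E
```

```text
down 29.5 [ 0.5348 -0.2522  0.0627] F [-0.3  0.2 -0.2] w 0.0856 q6 -2.21
closed 30.1 [ 0.5345 -0.254   0.0626] F [-2.9 -8.4  1.3] w 0.0161 q6 -2.21
```

```bash
python3 - <<'E'
from h import *
st("now"); robot.pause(.3); st("later")
L([.5344,-.254],.062,.03); st("y-2"); robot.close(60); st("reclose"); print(robot.get_state()["ft_torque"].round(2))
E
```

```text
now 30.1 [ 0.5345 -0.254   0.0626] F [-2.9 -8.4  1.3] w 0.0161 q6 -2.21
later 30.4 [ 0.5345 -0.254   0.0626] F [-2.4 -8.   1.5] w 0.0164 q6 -2.21
y-2 30.6 [ 0.5345 -0.2541  0.0626] F [-1.2  0.9  5.8] w 0.0168 q6 -2.21
reclose 30.9 [ 0.5345 -0.254   0.0626] F [-1.8  0.3  6.4] w 0.0167 q6 -2.21
[0.22 0.33 0.  ]
```

The grip is firm, but the width reads 16.7 mm on a bar given as 12 mm, and the sideways load disappeared after a 2 mm y shift. I'll try the lift and watch the force.

```bash
python3 - <<'E'
from h import *
A=[.5344,-.254]; z0=.062
for d in(.005,.010,.014): L(A,z0+d,.04); st(f"lift {d}")
E
```

```text
lift 0.005 31.1 [ 0.5337 -0.2539  0.0634] F [  9.9  -8.1 -30.4] w 0.0159 q6 -2.21
lift 0.01 31.4 [ 0.5325 -0.2538  0.0699] F [-5.6 -3.3 -7.6] w 0.0106 q6 -2.21
lift 0.014 31.7 [ 0.5325 -0.2538  0.0748] F [-5.4 -4.  -8.4] w 0.0109 q6 -2.21
```

```bash
python3 - <<'E'
from h import *
A=[.533,-.2525]; z=.076
for i in range(6):
    z+=.001; L(A,z,.03); robot.pause(.1); st("up"); f=np.mean([robot.get_state()["contact_force"][2] for _ in range(3)])
    if f<-13: break
c=camera("side"); u,v=proj(c,[[*A,.06]])[0].astype(int)
c2=camera("wrist"); u2,v2=proj(c2,[[*A,.06]])[0].astype(int); v2=min(v2,383-80)
cv2.imwrite("pics/lift.png",np.hstack([cv2.resize(c["image"][v-40:v+40,u-40:u+40],(400,400),interpolation=2),cv2.resize(c2["image"][v2-80:v2+80,u2-80:u2+80],(400,400),interpolation=2)]))
E
```

```text
up 32.0 [ 0.5322 -0.2536  0.0764] F [-1.6 -8.1 -9.5] w 0.0103 q6 -2.21
up 32.4 [ 0.5323 -0.2535  0.0773] F [-0.9 -7.5 -9. ] w 0.0107 q6 -2.21
up 32.7 [ 0.5322 -0.2535  0.0783] F [-1.  -7.9 -8.8] w 0.0104 q6 -2.21
up 33.1 [ 0.5322 -0.2535  0.0793] F [-0.5 -7.3 -9.8] w 0.0106 q6 -2.21
up 33.4 [ 0.5322 -0.2536  0.0803] F [-1.5 -8.  -9.4] w 0.0105 q6 -2.21
up 33.8 [ 0.5322 -0.2536  0.0812] F [-0.6 -8.1 -9.2] w 0.0106 q6 -2.21
```

View pics/lift.png

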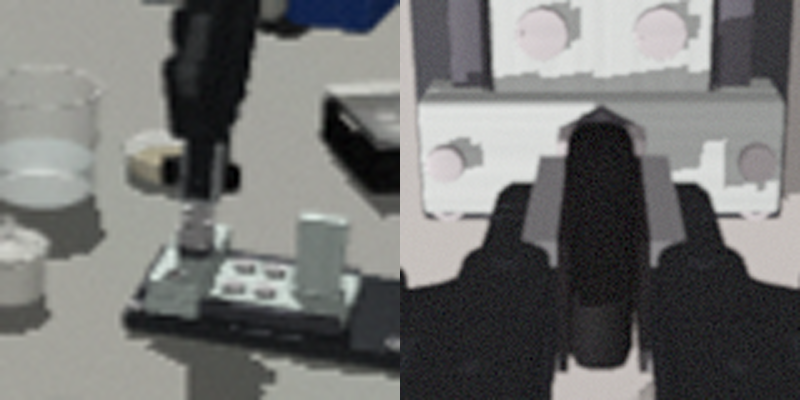

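The bar is held squarely in the pads and the plunger is up. At about 9.4 N of spring force, the lift is around 13 mm. Now the twist.

```bash
python3 - <<'E'
from h import *
A=[.5325,-.2536]; z=.0812
for a in(.2,.4,.6,.8,1.0,1.15):
    G(A,z,np.pi/2-a); st(f"twist {a}"); s=robot.get_state(); print("  T",s["ft_torque"].round(2))
    if np.linalg.norm(s["contact_force"])>45: print("stop"); break
E
```

```text
twist 0.2 34.2 [ 0.5321 -0.2534  0.0805] F [  1.1  -2.4 -10.1] w 0.0105 q6 -2.02
  T [-0.42 -0.06 -0.01]
twist 0.4 34.5 [ 0.5322 -0.2531  0.0808] F [  0.7   0.4 -10.5] w 0.0105 q6 -1.82
  T [ 0.14 -0.09 -0.03]
twist 0.6 34.8 [ 0.5324 -0.2529  0.0809] F [  2.4   4.  -10.4] w 0.0107 q6 -1.62
  T [ 0.71 -0.42  0.03]
twist 0.8 35.1 [ 0.5327 -0.2526  0.081 ] F [ 3.3  4.3 -9.9] w 0.0104 q6 -1.42
  T [ 0.96 -0.57  0.02]
twist 1.0 35.4 [ 0.5329 -0.2524  0.081 ] F [  5.3   6.7 -10.7] w 0.0104 q6 -1.22
  T [ 1.27 -0.85  0.03]
twist 1.15 35.7 [ 0.5332 -0.2523  0.0811] F [  6.    6.6 -10.4] w 0.0107 q6 -1.07
  T [ 1.47 -1.15  0.  ]
```

```bash
python3 - <<'E'
from h import *
A=[.5338,-.2518]; z=.0812
for i in range(10):
    z-=.001; L(A,z,.03); f=np.mean([robot.get_state()["contact_force"][2] for _ in range(4)]); print(round(z,4),round(f,1))
    if f>0: break
robot.release(); st("rel"); L(A,.16); st("up")
G([.44,-.25],.28,np.pi/2); c=camera("wrist"); np.savez("w_d3.npz",**c)
P=cloud(c).reshape(-1,3); k=P[(np.hypot(P[:,0]-.5344,P[:,1]+.252)<.026)&(P[:,2]>.06)]; print(k[:,2].max(),np.median(k,0),cv2.minAreaRect((k[:,:2]*1000).astype(np.float32)))
c=camera("side"); cv2.imwrite("pics/d3.png",cv2.resize(c["image"][90:190,270:380],None,fx=4,fy=4,interpolation=cv2.INTER_CUBIC))
E
```

```text
0.0802 -10.5
0.0792 -10.6
0.0782 -9.9
0.0772 -9.1
0.0762 -5.0
0.0752 3.8
rel 37.9 [ 0.5338 -0.2518  0.0752] F [-0.1  0.   0.1] w 0.0856 q6 -1.06
up 38.9 [ 0.5335 -0.2516  0.1593] F [-0.3  0.3  0.1] w 0.0854 q6 -1.06
0.08103220779082422 [ 0.53117565 -0.25201141  0.07724779] ((532.7384643554688, -252.31700134277344), (13.475690841674805, 43.353206634521484), 23.152135848999023)
```

View pics/d3.png

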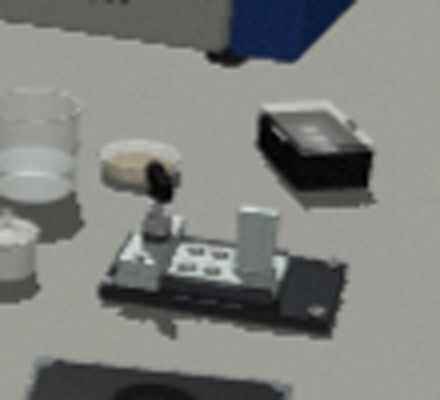

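The plunger is latched open: the bar top is at 0.079 (lift 0.010) and it is turned 1.17 rad. Next, draw out the carrier.

```bash
cat >> h.py <<'E'
def tl(t,l): c,s=np.cos(t[2]),np.sin(t[2]); return np.array([t[0]+c*l[0]-s*l[1],t[1]+s*l[0]+c*l[1]])
MIC=(.4711,.2636,.091); WEI=(.4783,.0116,.131)
E
python3 - <<'E'
from h import *
F=np.array([.4645,-.2535]); o=np.array([-.001,-.0015])
G(F,.12,np.pi/2); L(F,.050); st("down"); robot.close(70); st("closed")
if robot.get_state()["gripper_width"]>.006:
    L(F-[.03,0],.050,.08); st("out30"); L(F-[.07,0],.050,.1); st("out"); L(F-[.07,0],.15,.2)
    T=tl(MIC,(-.030,.036))+o; G(T,.14,np.pi/2+MIC[2]); L(T,.10,.15); robot.pause(.2); st("hover")
    c=camera("wrist"); np.savez("w_car.npz",**c); s=camera("side"); np.savez("s_car.npz",**s)
    cv2.imwrite("pics/car.png",np.hstack([c["image"],s["image"][150:384,150:400]] if 0 else [cv2.resize(c["image"],(400,300)),cv2.resize(s["image"][190:370,180:420],(400,300))]))
E
```

```text
down 41.7 [ 0.4649 -0.2539  0.0507] F [ 0.4  0.4 -0.3] w 0.0852 q6 -2.29
closed 42.4 [ 0.4646 -0.2536  0.0502] F [-1.3 -0.8  2.2] w 0.0089 q6 -2.29
out30 42.9 [ 0.4341 -0.2535  0.0501] F [-3.6 -0.7  7.1] w 0.0088 q6 -2.33
out 43.4 [ 0.3942 -0.2535  0.0502] F [-4.6  0.5  7.1] w 0.0087 q6 -2.39
hover 46.7 [0.4376 0.2954 0.101 ] F [-0.3 -0.2 -1.5] w 0.0089 q6 -1.29
```

View pics/car.png

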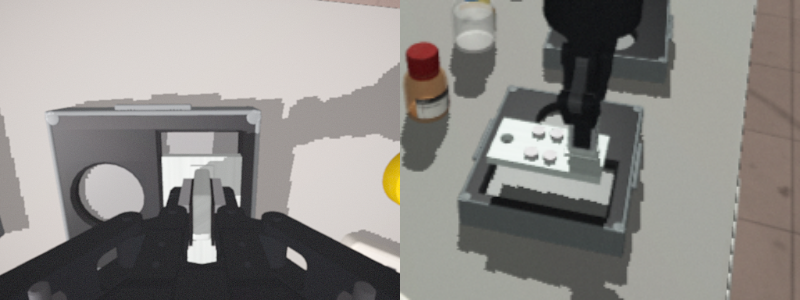

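The carrier hangs level and aligned over the oblong cut-out. Its near edge spans wrist pixels (206,198) to (310,198). I'll check its centring with rays, then lower it.

```bash
python3 - <<'E'
from h import *
c=load("w_car.npz"); g=cv2.cvtColor(c["image"],6)
p=plane(c,[[206,198],[310,198]],.069)[:,:2]; loc=[(np.linalg.inv(np.array([[np.cos(.091),-np.sin(.091)],[np.sin(.091),np.cos(.091)]]))@(k-np.array(MIC[:2]))).round(4) for k in p]; print("carrier edge local",loc,"expected (-.05,.010) (-.05,.062)")
fl=plane(c,[[157*1.28,132*1.28],[245*1.28,132*1.28]],.03)[:,:2]; print([(np.linalg.inv(np.array([[np.cos(.091),-np.sin(.091)],[np.sin(.091),np.cos(.091)]]))@(k-np.array(MIC[:2]))).round(4) for k in fl],"cut-out corners exp (-.056,.004),(-.056,.068)")
P=cloud(c).reshape(-1,3); k=P[(P[:,2]>.063)&(P[:,2]<.075)&(P[:,0]<.42)&(abs(P[:,1]-.3)<.045)]; print(np.percentile(k,[2,50,98],axis=0).round(4))
E
```

```text
carrier edge local [array([-0.0512,  0.0098]), array([-0.0512,  0.0622])] expected (-.05,.010) (-.05,.062)
[array([-0.0584,  0.0009]), array([-0.0584,  0.0703])] cut-out corners exp (-.056,.004),(-.056,.068)
[[0.4162 0.2797 0.0632]
 [0.4185 0.3052 0.0677]
 [0.4199 0.3207 0.0694]]
```

```bash
python3 - <<'E'
from h import *
T=tl(MIC,(-.029,.036))+[-.001,-.0015]
L(T,.066,.08); st("near"); z=.066
while z>.0585:
    z-=.001; L(T,z,.04); f=np.mean([robot.get_state()["contact_force"][2] for _ in range(3)])
    if f>3: break
st("down"); robot.release(); L(T,.16,.15); st("up")
G([.40,.15],.30,np.pi/2); c=camera("wrist"); np.savez("w_p1.npz",**c)
P=cloud(c).reshape(-1,3); Lc=(P[:,:2]-MIC[:2])@np.array([[np.cos(.091),-np.sin(.091)],[np.sin(.091),np.cos(.091)]])
k=(abs(Lc[:,0])<.056)&(abs(Lc[:,1]-.036)<.032); f=k&(P[:,2]>.06); print("fin",np.percentile(Lc[f],[2,98],axis=0).round(4).tolist(),P[f,2].max())
m=k&(P[:,2]>.0255)&(P[:,2]<.031)&(abs(Lc[:,0])<.053); print("plate",np.percentile(Lc[m],[1,99],axis=0).round(4).tolist(),np.median(P[m,2]))
print("trays",tray(c,(.34,-.08),(.56,.135)))
for nm,xy,z in(("small",(.633,.224),.083),("large",(.638,.085),.103),("narrow",(.643,-.085),.058)): 
    print(nm,*tops(c,xy,z)) 
E
```

```text
near 47.4 [0.4381 0.2954 0.0661] F [ 0.1  0.4 -1.4] w 0.0092 q6 -1.29
down 49.1 [0.4381 0.2954 0.0602] F [-3.6 -2.4 13.3] w 0.0093 q6 -1.29
up 50.7 [0.4375 0.2951 0.1591] F [ 0.1 -0.5  0.6] w 0.0853 q6 -1.29
fin [[-0.042, 0.0311], [-0.0174, 0.041]] 0.07255750800683888
plate [[-0.0489, 0.0105], [0.049, 0.0677]] 0.02752014888230105
trays (array([0.47736459, 0.01253487]), np.float64(0.12986494762515965), (157.19749450683594, 168.70962524414062), [([0.0015, 0.0347], [0.0622, 0.0617]), ([0.0014, -0.0443], [0.0411, 0.0398])])
small [0.6216 0.2347 0.0037] [0.6205 0.2342 0.0778] 12 0.0798
  return _methods._mean(a, axis=axis, dtype=dtype,
  ret = um.true_divide(
Traceback (most recent call last):
  File "h.py", line 32, in tops
    (x,y),rad=cv2.minEnclosingCircle((p[:,:2]*1000).astype(np.float32)); return np.round([x/1000,y/1000,rad/1000],4), np.median(p,0).round(4), len(p), p[:,2].max().round(4)
                                                                                                                                                       ~~~~~~~~~~^^
ValueError: zero-size array to reduction operation maximum which has no identity
```

The carrier is seated: plate top at 27.5 mm and fin at local (−0.0297, 0.036). The small bottle is next.

```bash
cat >> h.py <<'E'
def pick(xy,h,yaw,w,force=40):
    G(xy,.165,yaw); L(xy,h,.12); robot.close(force); st("grip"); gw=robot.get_state()["gripper_width"]
    if abs(gw-w)>.006: return False
    L(xy,h+.005,.05); robot.pause(.1); st("lifted"); L(xy,h+.10,.2); return True
def place(xy,h,yaw):
    G(xy,h+.10,yaw); L(xy,h+.036,.12); z=h+.028; L(xy,z,.06); robot.pause(.1)
    f0=np.mean([robot.get_state()["contact_force"][2] for _ in range(4)])
    while z>h+.0175:
        z-=.001; L(xy,z,.04); f=np.mean([robot.get_state()["contact_force"][2] for _ in range(3)])
        if f>f0+3: break
    print("contact at",round(z-h,4),round(f,1)); st("set"); robot.release(); robot.pause(.2); L(xy,h+.14,.15); st("clear")
E
python3 - <<'E'
from h import *
if pick((.6330,.2236),.042,MIC[2],.048): place(tl(MIC,(0,-.042)),.042,MIC[2])
c=camera("side"); cv2.imwrite("pics/p2.png",cv2.resize(c["image"][100:350,150:380],None,fx=2,fy=2))
E
```

```text
grip 54.5 [0.6333 0.2237 0.0426] F [1.4 0.6 3.5] w 0.047 q6 0.07
lifted 54.9 [0.6328 0.2236 0.0467] F [-0.4  0.2 -1.9] w 0.0473 q6 0.07
contact at 0.02 5.3
set 59.3 [0.4751 0.2218 0.0626] F [-2.7 -1.4  5.3] w 0.0474 q6 0.12
clear 60.9 [0.4744 0.2216 0.1811] F [0.  0.2 0. ] w 0.0854 q6 0.12
```

View pics/p2.png

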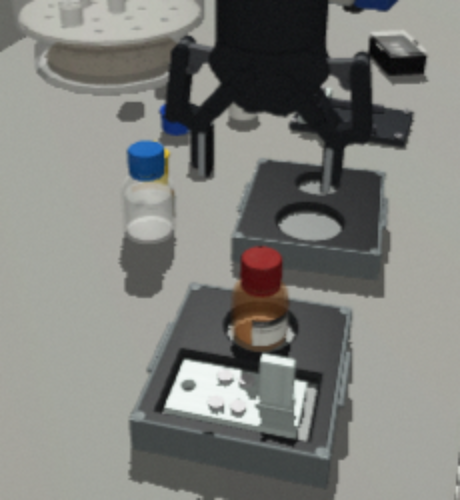

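The small bottle and the carrier are both down in their cut-outs. The narrow bottle goes first into the weighing tray, then the large one.

```bash
python3 - <<'E'
from h import *
if pick((.6425,-.0847),.030,WEI[2],.032,25): place(tl(WEI,(0,-.042)),.030,WEI[2])
c=camera("side"); cv2.imwrite("pics/p3.png",cv2.resize(c["image"][100:300,180:380],None,fx=3,fy=3))
E
```

```text
grip 64.1 [ 0.6427 -0.0847  0.0302] F [ 0.2 -0.8  1.4] w 0.0318 q6 -0.44
lifted 64.4 [ 0.6424 -0.0847  0.0349] F [ 0.8  0.  -0.2] w 0.0318 q6 -0.44
contact at 0.019 12.0
set 69.1 [ 0.4843 -0.0302  0.0499] F [-1.8  0.7 12. ] w 0.0317 q6 -0.44
clear 70.8 [ 0.4833 -0.0299  0.1692] F [-1.   0.6 -0.1] w 0.0859 q6 -0.44
```

View pics/p3.png

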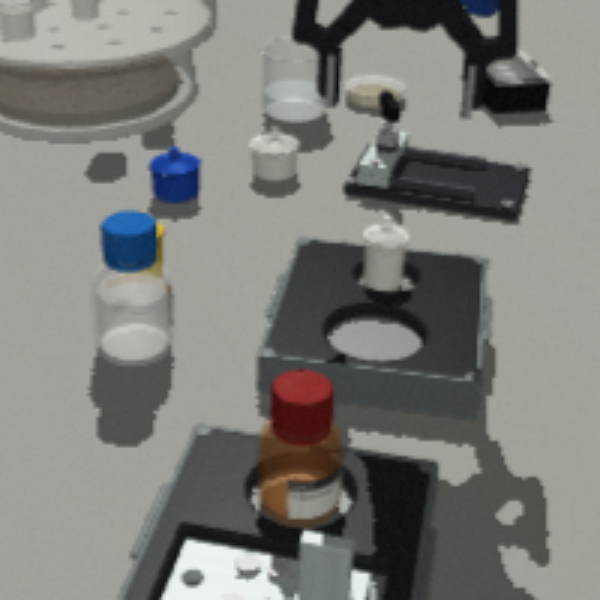

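The narrow bottle stands in its cut-out at crop (385,262). Now the large bottle, then a check of all four from above.

```bash
python3 - <<'E'
from h import *
if pick((.6380,.0848),.055,WEI[2],.056,45): place(tl(WEI,(0,.036)),.055,WEI[2])
G([.47,.13],.33,np.pi/2); st("view"); c=camera("wrist"); np.savez("w_end.npz",**c)
M=lambda a:np.array([[np.cos(a),-np.sin(a)],[np.sin(a),np.cos(a)]])
P=cloud(c).reshape(-1,3)
for nm,T,l,z in(("small",MIC,(0,-.042),.103),("large",WEI,(0,.036),.123),("narrow",WEI,(0,-.042),.078)):
    t=tops(c,tl(T,l),z); print(nm,"local",((t[0][:2]-T[:2])@M(T[2])).round(4),"exp",l,t)
s=camera("side"); cv2.imwrite("pics/end.png",np.hstack([cv2.resize(c["image"],(400,300)),cv2.resize(s["image"][90:360,170:410],(400,300))]))
E
```

```text
grip 73.1 [0.6386 0.0847 0.0558] F [ 1.  -0.8  4.6] w 0.0552 q6 -0.18
lifted 73.4 [0.6376 0.0848 0.0594] F [-0.1  0.2 -2.3] w 0.0553 q6 -0.18
contact at 0.02 7.7
set 77.8 [0.4737 0.0473 0.0758] F [-2.7  0.2  7.7] w 0.055 q6 -0.28
clear 79.4 [0.4731 0.0474 0.1942] F [ 0.4  1.2 -0.7] w 0.0854 q6 -0.28
view 80.6 [0.4699 0.1298 0.3291] F [-0.   0.1 -0.9] w 0.0854 q6 -1.54
small local [-0.0002 -0.0414] exp (0, -0.042) (array([0.4747, 0.2224, 0.0169]), array([0.4738, 0.2216, 0.1022]), 714, np.float64(0.1046))
large local [0.0004 0.0366] exp (0, 0.036) (array([0.4739, 0.0479, 0.0189]), array([0.4728, 0.0486, 0.1223]), 990, np.float64(0.1253))
narrow local [ 0.0012 -0.0426] exp (0, -0.042) (array([ 0.4851, -0.0305,  0.0053]), array([ 0.4846, -0.0295,  0.0757]), 66, np.float64(0.079))
```

View pics/end.png

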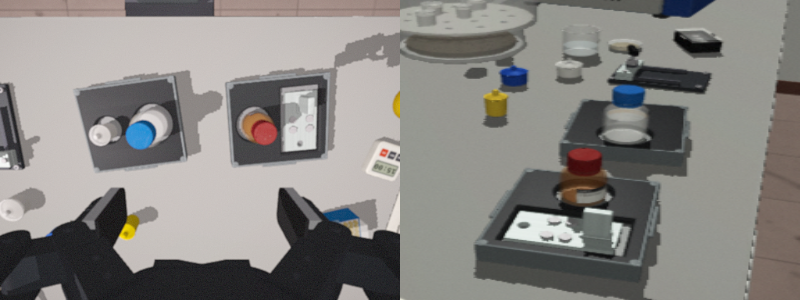

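All four are seated and the squat bottle is untouched. The robot is clear of everything, so I'm handing in.

```bash
python3 -c "
from bench import robot
print(robot.get_state()['time_s']); print(robot.sign_off())"
```

```text
80.6667
the job is handed in; nothing more can be done
None
```

Both kits are made up and the job was handed in at 80.7 s of the 120 s allowed. No verdict was reported.

**What I did:**
- I latched the plunger open, drew the carrier out from under the bridge and laid it in the oblong cut-out with the fin up.
- I then placed the small bottle, the narrow weighing bottle and the large bottle in their cut-outs.

**Last checks** (positions in tray x, y; targets in brackets):

| Thing | Measured | Height |
|---|---|---|
| Carrier | fin at (−29.7, 36) mm (−30, 36) | plate top 27.5 mm (28) |
| Small bottle | (−0.2, −41.4) mm (0, −42) | top within 2 mm of 103 mm |
| Large bottle | (0.4, 36.6) mm (0, 36) | top within 3 mm of 123 mm |
| Narrow bottle | (1.2, −42.6) mm (0, −42) | top within 1 mm of 78 mm |

- **Plunger:** measured just after latching, the lift was about 10 mm and the twist about 1.17 rad. In the final picture it still looked latched, but I did not measure it again.
- **Squat bottle:** it looked undisturbed in the final pictures; I did not re-measure its position.

**What failed or disagreed:**
- **Tool length:** my first plunger grasp closed above the bar. The reported TCP was about 29 mm below the real fingertips, which I found from the cameras, confirmed by touching bare bench, and corrected for afterwards.
- **Second plunger grip:** it first sat askew, reading 16.7 mm on a 12 mm bar. It needed about 30 N before settling square, at about 10.6 mm, during the lift.
- **Sideways offset:** the fingers also seemed 1.5–2 mm off to the side. I allowed for this only on the carrier.

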